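# Turn a T-handled socket key upright in the yoke and stand it in its tool block

## Robot

A 6-joint arm with a two-finger parallel gripper is mounted at the origin on a cart in front of the work surface, level with it; the furniture and walls round the work are solid. World frame = base frame: x ahead of the robot, y to its left, z up, the work surface at z = 0. Lengths are in mm, angles in rad, forces in N, time in s.
With the tool pointing down it reaches from about 275 to 1000 mm from the base axis. Payload 8.4 kg.
Tool frame: the origin (TCP) lies midway between the tips of the shut fingers; the grasp point (between the pads) lies 19 mm behind it; z points along the fingers, y is the line along which they close (so a half turn about z gives the same grasp; the last joint's range is limited). The gripper opens to 85 mm and grips with 20 to 120 N. Pads are 22 mm wide; open, the fingers measure 114 mm over their backs; the gripper's body (76 mm by 85 mm) begins 54 mm behind the grasp point. The pads swing forward as they close: fully open they stand 13 mm farther back than shut.
Start: joints at [-1.32, 0.353, 1.633, -0, 1.155, -0.002], TCP at [156.321, -605.138, 231.281] pointing down, gripper open.
Joint ranges: [-2.63, 2.63], [-0.92, 2.1], [0.06, 2.66], [-1.3, 4.44], [0, 2.69], [-3.02, 3.02]. Speed limits (rad/s): [2.22, 2.22, 2.79, 3.14, 3.14, 3.14].

## Interface

Orientations are given as [roll, pitch, yaw] about the fixed x, y, z axes, in that order (R = Rz(yaw) Ry(pitch) Rx(roll)).
In Python, from rig import r gives the robot as it stands.
- The arm moves only by the tool servo_tool, never from a script. Its argument "deltas" is a list of rows, each an object of numbers: "x", "y", "z": the shift along the world's x, y, z in mm; "rx", "ry", "rz": the turn, a rotation vector about the world's x, y, z in rad; "gripper": the gripper's target within -1 to 1 (fully open at 1, half-way at 0, shut at -1). A call has 1 to 10 rows; each row is the pose to reach, as a shift and turn from the pose commanded when the call began; what a row does not reach only later rows make up. A row lasts 1/10 s, in which the tool goes at most 50 mm and 8.59 degrees, less where a joint would pass 70% of its speed; a pose out of reach is approached as far as the arm can. A call with a gripper value outside its range is refused whole. The fingers move at their own pace and stop on an object; "newtons" is the grip in N (left out, the last holds). Time passes only in rows, so rows that repeat a pose let the fingers close. It gives the time, the measured TCP pose, the force, the opening and the grip force at its end, in the units of the state.
- r.sense(): the state, without advancing time (a new reading comes with each control period).
- r.grab_frame(name): name is "scene" or "top" or "wrist"; returns the picture (420x560x3 uint8, blue, green, red); there is no depth.
- r.camera_params(name): a dict with "mtx" (3x3 intrinsics, pixels), "D" ([k1, k2, p1, p2, k3] as OpenCV has them; the pictures are not rectified), "eye" and "orientation" of the camera in the world. Camera axes: x right, y down, z forward; pixel columns grow to the right and rows downward; lengths in mm; the calibration is good to about 2 mm. A picture is of the moment at which its call begins: read the wrist's pose just before it. camera_params takes no time and is no camera call; for the wrist camera it gives the pose at the moment of the call.
- r.sign_off(): hands the job in; it is judged then, once.
Trained networks look in the newest picture that a camera, given by its name, has taken for a name from the list of things; names that differ only in an ending like _2 or _b are one class to them, and where a whole thing is asked for, a point or a joint stands for the part that bears it (a point fixed in the world has none). Each returns a list of dicts, best first, with "conf" (0 to 1); they miss things now and then, are a little off and sometimes report something else, mostly with a low value. They report only what shows in the picture. A call takes as long as a camera call. They do not tell look-alikes from the thing itself.
- r.recognise(name, camera): "box" ([left, top, width, height] in pixels, round what is visible of it).
The state is a dict: "clock": time; "qpos": joint angles; "qvel": joint speeds; "joint_efforts": joint torques, N m; "eef_pos": TCP position; "tcp_rot": TCP orientation; "contact_force": force on the tool from outside, world axes, zero at the start; "wrist_torque": the same for the moment, N m; "opening": opening from 0.0 (shut) to 1.0 (fully open); "grasp_force": force on a finger pad.
Only numpy, scipy, OpenCV 4.12 (cv2) and the standard library are available. Lean on these libraries where they do the work, as an engineer would, in place of code of your own. Each camera call takes 0.05 s, during which the arm holds its last target. There are 200 camera calls.

## Task

Put the longer T-handled socket key away upright in the large hole of the tool block, socket end down. Pick it up by the two ends of its cross-bar, lay it still level across the notches of the yoke, loosen the grip there so that its shank swings down and hangs plumb between the cheeks, then grip the bar again and carry it hanging to the block. Let go of it in the hole, and leave the shorter key where it lies.

Things in the scene. Friction and masses are not known exactly. Their poses are not given: they have to be found in the camera images.
- long_key_bar (a point): Longer of two steel T-handled socket keys lying flat. Point: centre of its cross-bar (60 mm long, 12 mm thick, each end a 16 mm flat-faced knob 7 mm long), 8 mm above the bench. y: along the bar; x: along the shank, socket to bar (straight up = hanging plumb). Shank 10 mm, socket 16 mm thick; bar axis to socket tip 125 mm. 0.14 kg. Pinched by the bar's ends it stays level.
- yoke_notch (a point): Fixed aluminium yoke: two upright cheeks (5 mm thick, 44 mm wide, 24 mm apart inside, 34 mm outside), each with a V notch on top. Point: centre of a bar lying in both notches, 166 mm up; the V opens to 32 mm, 8 mm above it. y: along such a bar, which stands out 13 mm beyond each cheek. Freed there, the shank swings between the cheeks in the x-z plane, at rest after 3 s. Base 100 x 75 x 8 mm.
- block_hole0 (a point): Fixed grey plastic tool block, 70 x 90 x 80 mm high. Point: centre of the mouth of its one large round hole, in the top face: 26 mm wide, 4 mm chamfer, 70 mm deep, vertical; z up. Its two other holes are small (8 mm). When the long key stands in it on its socket, the bar is 55 mm above the mouth.
- short_key_bar (a point): Shorter key of the same make (60 mm bar with knobs, 10 mm shank), only 75 mm from bar axis to socket tip; leave it alone. Point: centre of its bar; axes as for the longer key.
There are look-alikes about, which are no part of the job. Leave any blue look-alike of the part that bears yoke_notch alone. What is shaped like the part that bears long_key_bar but purple is not meant.

How it is judged:
By the outcome, as a careful person would: the job done as asked, in the order asked, and still so for the second after the job is handed in, with the robot touching nothing.
It also fails if it takes over 59 s, if anything falls off the work surface, if the arm or the gripper's body presses on something with over 40 N, if the wrist force passes 120 N, or if a joint passes its speed limit or range.

## Working session

There is one attempt and no reset: what is moved stays moved. The work goes in short steps, Python scripts to look and compute and a tool call to move; the robot and the scene stay as the last step left them, time stands still between calls to the robot, and variables do not carry over. Pictures are saved under pics/ and viewed, at most 10 in all, crops included, and the job is handed in when it is done.

Besides the shell and the picture viewer there is one more tool, called after "Emit:" as name([rows], argument=value, ...), one row to a line, values as JSON. servo_tool: Moves the arm, as the interface text tells. Its arguments: {"type":"object","properties":{"deltas":{"type":"array","items":{"type":"object","properties":{"x":{"type":"number"},"y":{"type":"number"},"z":{"type":"number"},"rx":{"type":"number"},"ry":{"type":"number"},"rz":{"type":"number"},"gripper":{"type":"number"}}}},"newtons":{"type":"number"}},"required":["deltas"]}

```bash
mkdir -p pics; ls
cat > h.py <<'E'
import numpy as np,cv2
from rig import r
from scipy.spatial.transform import Rotation as R
def cam(n):
    p=r.camera_params(n); return p
def rotm(o):
    o=np.array(o,float)
    return o if o.shape==(3,3) else R.from_euler('xyz',o).as_matrix()
def p2w(n,uv,z,p=None):
    p=p or r.camera_params(n)
    uv=np.array(uv,float).reshape(-1,1,2)
    k=cv2.undistortPoints(uv,np.array(p['mtx'],float),np.array(p['D'],float)).reshape(-1,2)
    d=np.c_[k,np.ones(len(k))]@rotm(p['orientation']).T
    e=np.array(p['eye'],float)
    return e+d*((z-e[2])/d[:,2])[:,None]
def w2p(n,X,p=None):
    p=p or r.camera_params(n)
    M=rotm(p['orientation']).T
    return cv2.projectPoints(np.array(X,float).reshape(-1,3),cv2.Rodrigues(M)[0],-M@np.array(p['eye'],float),np.array(p['mtx'],float),np.array(p['D'],float))[0].reshape(-1,2)
E
python3 - <<'E'
from h import *
print(r.sense())
a=[]
for n in('scene','top'):
    im=r.grab_frame(n); cv2.imwrite(f'pics/{n}0.png',im)
    p=r.camera_params(n); print(n,p['eye'],p['orientation'],p['mtx'])
    for t in('long_key_bar','yoke_notch','block_hole0','short_key_bar'):
        for d in r.recognise(t,n)[:4]: print(t,d)
E
```

```text
pics
{'clock': 0.0, 'qpos': array([-1.32036222e+00,  3.53638590e-01,  1.63411613e+00,  2.23888366e-05,
        1.15521607e+00, -2.42124777e-03]), 'qvel': array([-6.70585845e-04,  2.70320587e-05,  1.77461205e-03, -2.54539688e-04,
       -3.29476970e-04, -1.85859117e-04]), 'joint_efforts': array([ 1.64119912e-03, -6.05242109e+01, -3.42078209e+01,  5.04428124e-05,
        9.26357810e-03,  2.86512318e-05]), 'eef_pos': array([ 156.23333626, -604.67218269,  230.5753629 ]), 'tcp_rot': array([-3.14021457e+00, -2.38074162e-05,  2.52846280e-01]), 'contact_force': array([ 0.06852188,  0.00999622, -0.09210393]), 'wrist_torque': array([-0.00324645, -0.05687481,  0.02512598]), 'grasp_force': 0.0, 'opening': 1.0004789434859331}
scene [  25.89184711  738.05645818 1223.18972976] [-2.42519801  0.00653228 -2.62112194] [[384.57958152   0.         279.10186941]
 [  0.         384.57958152 218.20968174]
 [  0.           0.           1.        ]]
long_key_bar {'box': [349.6, 169.7, 10.0, 22.7], 'conf': 0.65}
long_key_bar {'box': [304.1, 212.2, 7.2, 8.9], 'conf': 0.46}
yoke_notch {'box': [238.2, 240.0, 32.7, 46.0], 'conf': 0.68}
yoke_notch {'box': [216.1, 328.0, 35.3, 46.3], 'conf': 0.6}
block_hole0 {'box': [189.8, 290.5, 36.2, 37.8], 'conf': 0.79}
short_key_bar {'box': [279.3, 235.1, 20.0, 16.8], 'conf': 0.45}
top [ 401.95427772 -121.86421747 1744.96933803] [-3.09428265  0.01977298 -1.57822857] [[539.50119399   0.         270.68383155]
 [  0.         539.50119399 221.88279044]
 [  0.           0.           1.        ]]
long_key_bar {'box': [312.6, 221.7, 23.8, 43.5], 'conf': 0.64}
long_key_bar {'box': [400.3, 234.2, 44.7, 22.9], 'conf': 0.59}
yoke_notch {'box': [204.2, 197.1, 23.0, 31.1], 'conf': 0.83}
yoke_notch {'box': [89.6, 233.8, 44.1, 33.5], 'conf': 0.83}
block_hole0 {'box': [121.1, 180.3, 43.5, 33.7], 'conf': 0.74}
short_key_bar {'box': [262.4, 217.5, 16.7, 23.1], 'conf': 0.44}
```

Run:
```python
from h import *
im=cv2.imread('pics/top0.png')[160:290,70:470]
cv2.imwrite('pics/top0z.png',cv2.resize(im,None,fx=2,fy=2,interpolation=cv2.INTER_CUBIC))
```

```text
(no output)
```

View pics/top0z.png

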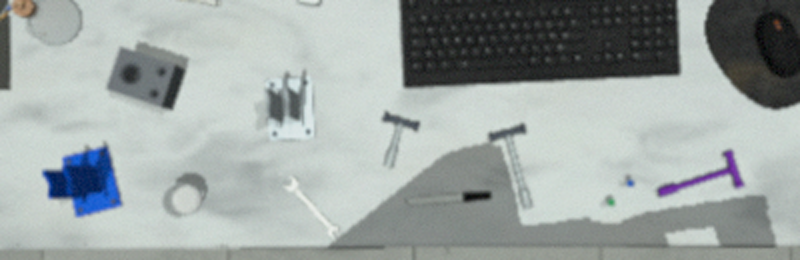

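View pics/scene0.png

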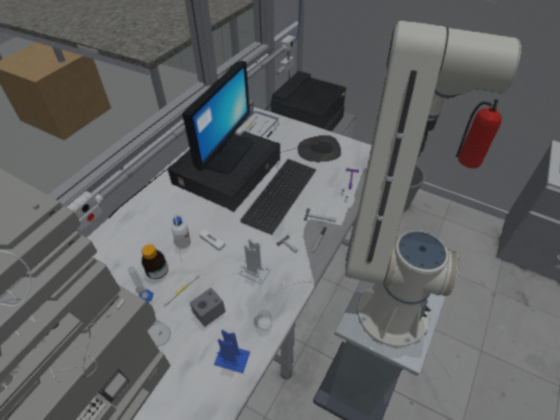

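The top view shows three T-keys. The grey one at full-image (324,225) has its socket at (333,262). There is a shorter grey key at (270,220), and a purple look-alike at (435,245) that isn't meant. The long grey one fits. The aluminium yoke is at (215,213), the blue look-alike at (112,250), and the block at (144,198) with its large hole at about (135,197).

Run:
```python
from h import *
f=lambda u:(70+u[0]/2,160+u[1]/2)
for n,u,z in(('bar',(508,131),8),('sock',(526,204),8),('sbar',(400,121),8),('ssock',(391,164),8),('hole',(130,73),80),('yokebase',(290,107),8),('yoke top',(287,95),166),('purple bar',(733,168),8),('purple s',(663,191),8)):
    print(n,p2w('top',[f(u)],z).round(0))
p=r.camera_params('wrist'); s=r.sense()
Rt=rotm(s['tcp_rot']); print('cam in tool',Rt.T@(np.array(p['eye'])-s['eef_pos']),(R.from_matrix(Rt).inv()*R.from_matrix(rotm(p['orientation']))).as_matrix().round(3),p['mtx'][0])
```

```text
bar [[ 471. -259.    8.]]
sock [[ 354. -287.    8.]]
sbar [[489. -86.   8.]]
ssock [[420. -71.   8.]]
hole [[563. 331.  80.]]
yokebase [[513.  92.   8.]]
yoke top [[521.  77. 166.]]
purple bar [[ 410. -615.    8.]]
purple s [[ 374. -504.    8.]]
cam in tool [  72.14959921   -0.18607477 -142.45532037] [[-0.001 -0.958 -0.287]
 [ 1.    -0.001 -0.   ]
 [-0.    -0.287  0.958]] [365.18679169   0.         284.92365294]
```

Emit:
servo_tool([
  {"x": 315,"y": 346,"gripper": 1},
  {"x": 315,"y": 346},
  {"x": 315,"y": 346},
  {"x": 315,"y": 346},
  {"x": 315,"y": 346},
  {"x": 315,"y": 346},
  {"x": 315,"y": 346},
  {"x": 315,"y": 346},
  {"x": 315,"y": 346},
  {"x": 315,"y": 346},
], newtons=60)

```text
invalid input
```

Emit:
servo_tool([
  {"x": 0},
  {"x": 0},
  {"x": 0},
])

```text
invalid input
```

Run:
```python
from h import *
import json
s=r.sense();print(s['clock'],s['eef_pos'],s['tcp_rot'])
p=r.camera_params('wrist'); im=r.grab_frame('wrist'); cv2.imwrite('pics/w1.png',im)
np.savez('w1.npz',**{k:np.array(v) for k,v in p.items() if k in('mtx','D','eye','orientation')})
for d in r.recognise('long_key_bar','wrist'): print(d)
print(w2p('wrist',[[471,-259,8],[354,-287,8]],p))
```

```text
0.5 [ 156.34809674 -605.12205361  231.23629525] [-3.14153871e+00  9.02704998e-06  2.52829579e-01]
[[  25.4803075  -205.71595241]
 [   9.66103934 -104.96718593]]
```

View pics/w1.png

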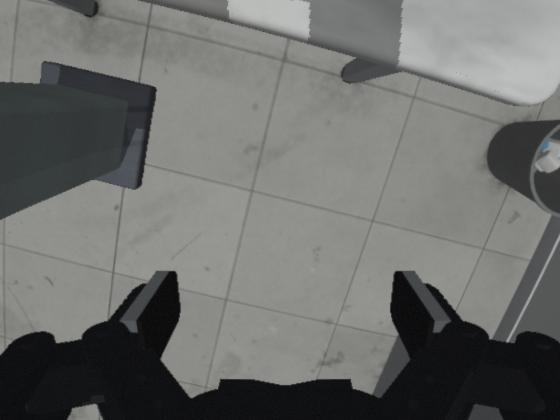

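The move was refused, so this picture only shows the floor beyond the bench. I'll send full rows instead.

Emit:
servo_tool([
  {"x": 315,"y": 346,"z": 0,"rx": 0,"ry": 0,"rz": 0,"gripper": 1},
  {"x": 315,"y": 346,"z": 0,"rx": 0,"ry": 0,"rz": 0,"gripper": 1},
  {"x": 315,"y": 346,"z": 0,"rx": 0,"ry": 0,"rz": 0,"gripper": 1},
  {"x": 315,"y": 346,"z": 0,"rx": 0,"ry": 0,"rz": 0,"gripper": 1},
  {"x": 315,"y": 346,"z": 0,"rx": 0,"ry": 0,"rz": 0,"gripper": 1},
  {"x": 315,"y": 346,"z": 0,"rx": 0,"ry": 0,"rz": 0,"gripper": 1},
  {"x": 315,"y": 346,"z": 0,"rx": 0,"ry": 0,"rz": 0,"gripper": 1},
  {"x": 315,"y": 346,"z": 0,"rx": 0,"ry": 0,"rz": 0,"gripper": 1},
  {"x": 315,"y": 346,"z": 0,"rx": 0,"ry": 0,"rz": 0,"gripper": 1},
  {"x": 315,"y": 346,"z": 0,"rx": 0,"ry": 0,"rz": 0,"gripper": 1},
], newtons=60)

```text
clock: 1.6
eef_pos: [473.8, -256.1, 231.6]
tcp_rot: [-3.141, -0.001, 0.255]
contact_force: [-0.2, -1.4, -0.1]
opening: 0.998
grasp_force: 0.0
```

Emit:
servo_tool([
  {"x": 0,"y": 0,"z": 0,"rx": 0,"ry": 0,"rz": 0,"gripper": 1},
  {"x": 0,"y": 0,"z": 0,"rx": 0,"ry": 0,"rz": 0,"gripper": 1},
  {"x": 0,"y": 0,"z": 0,"rx": 0,"ry": 0,"rz": 0,"gripper": 1},
])

```text
clock: 1.9
eef_pos: [470.6, -260.0, 231.3]
tcp_rot: [3.141, 0.0, 0.252]
contact_force: [-0.2, 0.6, -0.4]
opening: 1.003
grasp_force: 0.0
```

Run:
```python
from h import *
s=r.sense();print(s['clock'],s['eef_pos'],s['tcp_rot'])
p=r.camera_params('wrist'); im=r.grab_frame('wrist'); cv2.imwrite('pics/w1.png',im)
np.savez('w1.npz',**{k:np.array(v) for k,v in p.items() if k in('mtx','D','eye','orientation')})
for d in r.recognise('long_key_bar','wrist'): print(d)
print(w2p('wrist',[[471,-259,8],[354,-287,8]],p))
```

```text
1.9 [ 470.59143468 -259.95499595  231.25266897] [3.14146272e+00 3.79129065e-04 2.51929514e-01]
{'box': [459.6, 269.8, 99.8, 53.0], 'conf': 0.92}
{'box': [253.6, 165.3, 64.8, 123.2], 'conf': 0.71}
[[284.32471002 173.10652889]
 [282.66785303 279.71856815]]
```

View pics/w1.png

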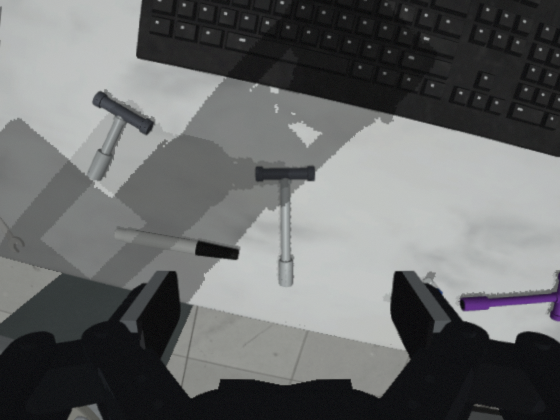

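Candidates in the wrist view are the short grey key with its bar at (123,112), the long grey key with its bar at (285,174) and socket at (286,272), and the purple key at (540,300). The middle one fits because it is steel and has the longer shank. I'll confirm it in a crop and measure it.

Run:
```python
from h import *
im=cv2.imread('pics/w1.png'); p=dict(np.load('w1.npz'))
x0,y0=240,155
c=im[y0:y0+145,x0:x0+90]
hsv=cv2.cvtColor(c,cv2.COLOR_BGR2HSV)
m=(cv2.cvtColor(c,cv2.COLOR_BGR2GRAY)<85).astype(np.uint8); m[35:]=0
n,l,st,ce=cv2.connectedComponentsWithStats(m)
i=1+np.argmax(st[1:,4]); print(st[i],ce[i]+[x0,y0])
q=np.argwhere(l==i)[:,::-1].astype(np.float32); rc=cv2.minAreaRect(q); print(rc)
left,right=[(x0+q[abs(q[:,0]-e)<5][:,0].mean(),y0+q[abs(q[:,0]-e)<5][:,1].mean()) for e in(q[:,0].min(),q[:,0].max())]
le=(x0+q[:,0].min()-.5,left[1]); re=(x0+q[:,0].max()+.5,right[1])
W=p2w('wrist',[le,re],9,p); print(W,np.linalg.norm(W[0]-W[1]),W.mean(0))
d=W[1]-W[0]; print('bar angle-90',np.arctan2(d[1],d[0])+np.pi/2)
S=p2w('wrist',[(286,284)],8,p)[0]; b=W.mean(0); print('sock',S,np.linalg.norm(S-b),np.arctan2(*(b-S)[[1,0]]))
cv2.imwrite('pics/w1c.png',cv2.resize(c,None,fx=4,fy=4,interpolation=cv2.INTER_CUBIC))
```

```text
[ 15  11  60  17 766] [283.75979112 173.34073107]
((44.5, 19.0), (16.0, 59.0), 90.0)
[[ 463.31360389 -229.74199755    9.        ]
 [ 479.26915137 -288.45778302    9.        ]] 60.84507341790682 [ 471.29137763 -259.09989028    9.        ]
bar angle-90 0.2653347980590044
sock [ 349.74784513 -291.92404555    8.        ] 125.90176910160356 0.26376859168915634
```

View pics/w1c.png

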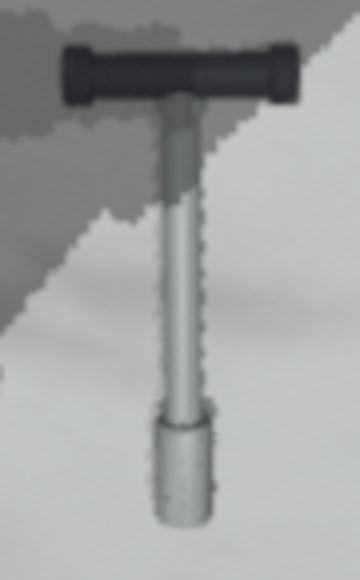

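The crop confirms it: steel key, dark bar with knobs, bar 61 mm long and 126 mm from bar to socket tip. Bar centre is at (471.3, -259.1), yaw 0.265.

Emit:
servo_tool([
  {"x": 0,"y": 0,"z": -45,"rx": 0,"ry": 0,"rz": 0.012,"gripper": 1},
  {"x": 0,"y": 0,"z": -90,"rx": 0,"ry": 0,"rz": 0.012,"gripper": 1},
  {"x": 0,"y": 0,"z": -135,"rx": 0,"ry": 0,"rz": 0.012,"gripper": 1},
  {"x": 0,"y": 0,"z": -175,"rx": 0,"ry": 0,"rz": 0.012,"gripper": 1},
  {"x": 0,"y": 0,"z": -205,"rx": 0,"ry": 0,"rz": 0.012,"gripper": 1},
  {"x": 0,"y": 0,"z": -220,"rx": 0,"ry": 0,"rz": 0.012,"gripper": 1},
  {"x": 0,"y": 0,"z": -228,"rx": 0,"ry": 0,"rz": 0.012,"gripper": 1},
  {"x": 0,"y": 0,"z": -233,"rx": 0,"ry": 0,"rz": 0.012,"gripper": 1},
  {"x": 0,"y": 0,"z": -233,"rx": 0,"ry": 0,"rz": 0.012,"gripper": 1},
  {"x": 0,"y": 0,"z": -233,"rx": 0,"ry": 0,"rz": 0.012,"gripper": 1},
])

```text
clock: 3.0
eef_pos: [471.8, -259.6, -0.9]
tcp_rot: [3.141, -0.001, 0.264]
contact_force: [-0.1, -0.0, -0.1]
opening: 0.998
grasp_force: 0.0
```

Emit:
servo_tool([
  {"x": 0,"y": 0,"z": 0,"rx": 0,"ry": 0,"rz": 0,"gripper": -0.2},
  {"x": 0,"y": 0,"z": 0,"rx": 0,"ry": 0,"rz": 0,"gripper": -0.2},
  {"x": 0,"y": 0,"z": 0,"rx": 0,"ry": 0,"rz": 0,"gripper": -0.2},
  {"x": 0,"y": 0,"z": 0,"rx": 0,"ry": 0,"rz": 0,"gripper": -0.2},
  {"x": 0,"y": 0,"z": 0,"rx": 0,"ry": 0,"rz": 0,"gripper": -0.2},
  {"x": 0,"y": 0,"z": 0,"rx": 0,"ry": 0,"rz": 0,"gripper": -0.2},
], newtons=60)

```text
clock: 3.6
eef_pos: [471.8, -259.2, -0.6]
tcp_rot: [3.141, -0.001, 0.265]
contact_force: [-1.8, 2.3, 9.8]
opening: 0.68
grasp_force: 61.7
```

Emit:
servo_tool([
  {"x": 0,"y": 0,"z": 15,"rx": 0,"ry": 0,"rz": 0,"gripper": -0.2},
  {"x": 0,"y": 0,"z": 45,"rx": 0,"ry": 0,"rz": 0,"gripper": -0.2},
  {"x": 0,"y": 0,"z": 90,"rx": 0,"ry": 0,"rz": 0,"gripper": -0.2},
  {"x": 0,"y": 10,"z": 135,"rx": 0,"ry": 0,"rz": 0,"gripper": -0.2},
  {"x": 0,"y": 40,"z": 170,"rx": 0,"ry": 0,"rz": 0,"gripper": -0.2},
  {"x": 0,"y": 75,"z": 200,"rx": 0,"ry": 0,"rz": -0.05,"gripper": -0.2},
  {"x": -5,"y": 110,"z": 230,"rx": 0,"ry": 0,"rz": -0.1,"gripper": -0.2},
  {"x": -10,"y": 145,"z": 260,"rx": 0,"ry": 0,"rz": -0.15,"gripper": -0.2},
  {"x": -15,"y": 180,"z": 290,"rx": 0,"ry": 0,"rz": -0.2,"gripper": -0.2},
  {"x": -20,"y": 210,"z": 315,"rx": 0,"ry": 0,"rz": -0.25,"gripper": -0.2},
])

```text
clock: 4.6
eef_pos: [450.6, -47.5, 315.9]
tcp_rot: [3.142, -0.002, 0.013]
contact_force: [0.8, 0.0, -1.4]
opening: 0.684
grasp_force: 64.9
```

Emit:
servo_tool([
  {"x": -1,"y": 20,"z": 10,"rx": 0,"ry": 0,"rz": -0.015,"gripper": -0.2},
  {"x": -1,"y": 29,"z": 15,"rx": 0,"ry": 0,"rz": -0.015,"gripper": -0.2},
  {"x": -1,"y": 29,"z": 15,"rx": 0,"ry": 0,"rz": -0.015,"gripper": -0.2},
  {"x": -1,"y": 29,"z": 15,"rx": 0,"ry": 0,"rz": -0.015,"gripper": -0.2},
  {"x": -1,"y": 29,"z": 15,"rx": 0,"ry": 0,"rz": -0.015,"gripper": -0.2},
])

```text
clock: 5.1
eef_pos: [449.9, -21.0, 327.4]
tcp_rot: [3.141, 0.002, -0.001]
contact_force: [0.6, 0.0, -1.3]
opening: 0.682
grasp_force: 65.0
```

Run:
```python
from h import *
s=r.sense();print(s['clock'],s['eef_pos'],s['tcp_rot'],s['opening'],s['grasp_force'])
p=r.camera_params('wrist'); im=r.grab_frame('wrist'); cv2.imwrite('pics/w2.png',im)
np.savez('w2.npz',**{k:np.array(v) for k,v in p.items() if k in('mtx','D','eye','orientation')})
for d in r.recognise('yoke_notch','wrist'): print(d)
for d in r.recognise('long_key_bar','wrist'): print(d)
print(w2p('wrist',[[521,77,166],[513,92,8]],p))
```

```text
5.1 [449.91243328 -20.97664455 327.41231342] [ 3.14132777e+00  1.64846602e-03 -7.95234304e-04] 0.6817127676783306 64.97037649154663
{'box': [121.1, 64.3, 109.7, 85.4], 'conf': 0.97}
{'box': [2.8, 189.2, 13.7, 40.6], 'conf': 0.63}
{'box': [209.1, 267.3, 151.5, 120.9], 'conf': 0.96}
[[163.85531321 102.75192302]
 [193.07023554 108.36121669]]
```

View pics/w2.png

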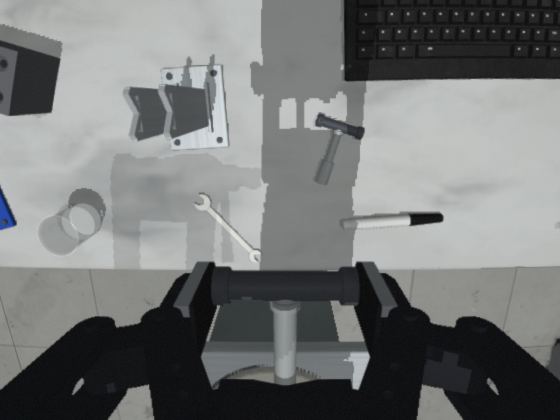

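The key is held level, with its bar at (286,286). The aluminium yoke is at (175,107). I'll move sideways so the camera looks straight along its slot.

Emit:
servo_tool([
  {"x": 0,"y": 40,"z": 0,"rx": 0,"ry": 0,"rz": 0,"gripper": -0.2},
  {"x": 0,"y": 80,"z": 0,"rx": 0,"ry": 0,"rz": 0,"gripper": -0.2},
  {"x": 0,"y": 100,"z": 0,"rx": 0,"ry": 0,"rz": 0,"gripper": -0.2},
  {"x": 0,"y": 100,"z": 0,"rx": 0,"ry": 0,"rz": 0,"gripper": -0.2},
  {"x": 0,"y": 100,"z": 0,"rx": 0,"ry": 0,"rz": 0,"gripper": -0.2},
  {"x": 0,"y": 100,"z": 0,"rx": 0,"ry": 0,"rz": 0,"gripper": -0.2},
])

```text
clock: 5.85
eef_pos: [450.3, 79.0, 328.1]
tcp_rot: [3.141, 0.0, -0.001]
contact_force: [0.2, -0.1, -1.6]
opening: 0.681
grasp_force: 65.1
```

Run:
```python
from h import *
s=r.sense();print(s['clock'],s['eef_pos'],s['tcp_rot'])
p=r.camera_params('wrist'); im=r.grab_frame('wrist'); cv2.imwrite('pics/w3.png',im)
np.savez('w3.npz',**{k:np.array(v) for k,v in p.items() if k in('mtx','D','eye','orientation')})
for d in r.recognise('yoke_notch','wrist'): print(d)
for d in r.recognise('block_hole0','wrist'): print(d)
for d in r.recognise('long_key_bar','wrist'): print(d)
print(w2p('wrist',[[521,77,166],[513,92,8]],p))
c=im[45:175,225:345]
cv2.imwrite('pics/w3c.png',cv2.resize(c,None,fx=4.5,fy=4.5,interpolation=cv2.INTER_CUBIC))
```

```text
5.85 [450.32235595  79.01210422 328.07603727] [ 3.14112415e+00  4.40440379e-04 -8.14707899e-04]
{'box': [1.7, 157.9, 80.4, 84.3], 'conf': 0.96}
{'box': [242.8, 63.5, 67.1, 88.3], 'conf': 0.58}
{'box': [209.6, 264.7, 151.8, 121.1], 'conf': 0.75}
[[287.1440401  102.22728345]
 [274.10689829 108.28926862]]
```

View pics/w3c.png

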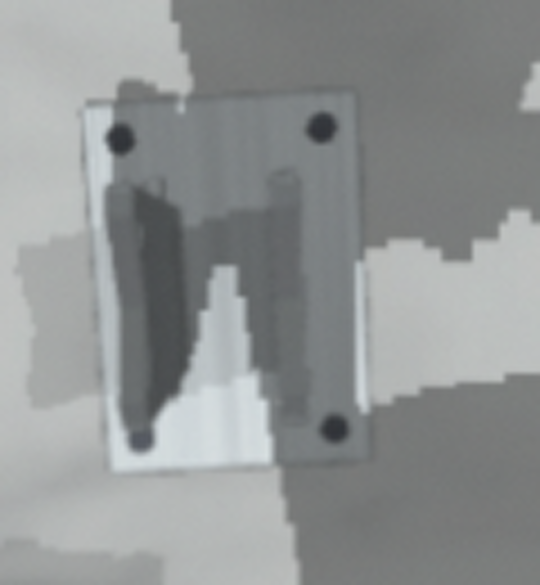

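Run:
```python
from h import *
p=dict(np.load('w3.npz'))
f=lambda l:[(225+(u[0]-1.75)/4.5,45+(u[1]-1.75)/4.5) for u in l]
B=p2w('wrist',f([(83,104),(355,90),(372,460),(110,472)]),8,p); print(B.round(1),B.mean(0))
for a,b in((0,1),(3,2),(3,0),(2,1)):
    d=B[b]-B[a]; print(np.linalg.norm(d),np.arctan2(d[1],d[0])+(np.pi/2 if b in(1,2) and a in(0,3) else 0))
C=p2w('wrist',f([(120,185),(137,425),(285,174),(296,418)]),174,p); print(C.round(1),C.mean(0))
C=p2w('wrist',f([(128,307),(290,297)]),168,p); print(C,C.mean(0))
# block
print(p2w('top',[(135,196.5)],80))
# bar held
s=r.sense();print(w2p('wrist',[s['eef_pos']+[0,30,11],s['eef_pos']+[0,-30,11],s['eef_pos']+[-123,0,11]],p))
```

```text
[[560.8 128.8   8. ]
 [564.1  56.4   8. ]
 [465.6  50.6   8. ]
 [462.4 124.2   8. ]] [513.2407085   89.99675551   8.        ]
72.51322954048173 0.04519336914542471
73.60759492104609 0.04304323242777541
98.48397999932484 0.04739775593431044
98.650722393663 0.058486028615400476
[[533.6 104.9 174. ]
 [492.4 102.9 174. ]
 [535.4  76.4 174. ]
 [493.5  74.5 174. ]] [513.73311388  89.6649202  174.        ]
[[512.80578317 104.49719403 168.        ]
 [514.44748999  75.47900256 168.        ]] [513.62663658  89.9880983  168.        ]
[[563.32710522 330.54197705  80.        ]]
[[210.37614807 286.9739336 ]
 [358.9511827  286.66035652]
 [285.20782983 492.46816778]]
```

The yoke notch is at (513.5, 89.9) with yaw 0.048. Next I'll place the key level in the notches.

Emit:
servo_tool([
  {"x": 35,"y": 6,"z": 0,"rx": 0,"ry": 0,"rz": 0.03,"gripper": -0.2},
  {"x": 63,"y": 10,"z": -10,"rx": 0,"ry": 0,"rz": 0.05,"gripper": -0.2},
  {"x": 63,"y": 10,"z": -45,"rx": 0,"ry": 0,"rz": 0.05,"gripper": -0.2},
  {"x": 63,"y": 10,"z": -85,"rx": 0,"ry": 0,"rz": 0.05,"gripper": -0.2},
  {"x": 63,"y": 10,"z": -115,"rx": 0,"ry": 0,"rz": 0.05,"gripper": -0.2},
  {"x": 63,"y": 10,"z": -130,"rx": 0,"ry": 0,"rz": 0.05,"gripper": -0.2},
  {"x": 63,"y": 10,"z": -142,"rx": 0,"ry": 0,"rz": 0.05,"gripper": -0.2},
  {"x": 63,"y": 10,"z": -152,"rx": 0,"ry": 0,"rz": 0.05,"gripper": -0.2},
  {"x": 63,"y": 10,"z": -160,"rx": 0,"ry": 0,"rz": 0.05,"gripper": -0.2},
  {"x": 63,"y": 10,"z": -164,"rx": 0,"ry": 0,"rz": 0.05,"gripper": -0.2},
])

```text
clock: 7.05
eef_pos: [513.5, 89.8, 164.0]
tcp_rot: [-3.142, -0.0, 0.05]
contact_force: [0.5, -0.6, -1.2]
opening: 0.68
grasp_force: 65.1
```

Emit:
servo_tool([
  {"x": 0,"y": 0,"z": -2,"rx": 0,"ry": 0,"rz": 0,"gripper": -0.2},
  {"x": 0,"y": 0,"z": -4,"rx": 0,"ry": 0,"rz": 0,"gripper": -0.2},
  {"x": 0,"y": 0,"z": -4,"rx": 0,"ry": 0,"rz": 0,"gripper": -0.2},
  {"x": 0,"y": 0,"z": -4,"rx": 0,"ry": 0,"rz": 0,"gripper": -0.2},
])

```text
clock: 7.45
eef_pos: [513.5, 89.9, 160.6]
tcp_rot: [-3.142, -0.001, 0.05]
contact_force: [-0.2, -0.4, -2.3]
opening: 0.677
grasp_force: 65.1
```

Emit:
servo_tool([
  {"x": 0,"y": 0,"z": -1,"rx": 0,"ry": 0,"rz": 0,"gripper": -0.2},
  {"x": 0,"y": 0,"z": -2,"rx": 0,"ry": 0,"rz": 0,"gripper": -0.2},
  {"x": 0,"y": 0,"z": -3,"rx": 0,"ry": 0,"rz": 0,"gripper": -0.2},
  {"x": 0,"y": 0,"z": -3,"rx": 0,"ry": 0,"rz": 0,"gripper": -0.2},
])

```text
clock: 7.85
eef_pos: [514.0, 90.0, 157.6]
tcp_rot: [-3.141, -0.001, 0.05]
contact_force: [2.0, 0.8, 0.1]
opening: 0.681
grasp_force: 65.4
```

Emit:
servo_tool([
  {"x": 0,"y": 0,"z": -1,"rx": 0,"ry": 0,"rz": 0,"gripper": -0.2},
  {"x": 0,"y": 0,"z": -1,"rx": 0,"ry": 0,"rz": 0,"gripper": -0.2},
  {"x": 0,"y": 0,"z": -1,"rx": 0,"ry": 0,"rz": 0,"gripper": -0.2},
])

```text
clock: 8.15
eef_pos: [514.1, 90.0, 157.4]
tcp_rot: [-3.141, -0.002, 0.05]
contact_force: [-0.5, 0.0, 9.1]
opening: 0.68
grasp_force: 66.4
```

Emit:
servo_tool([
  {"x": 0,"y": 0,"z": 0,"rx": 0,"ry": 0,"rz": 0,"gripper": 0.6},
  {"x": 0,"y": 0,"z": 0,"rx": 0,"ry": 0,"rz": 0,"gripper": 0.6},
  {"x": 0,"y": 0,"z": 0,"rx": 0,"ry": 0,"rz": 0,"gripper": 0.6},
  {"x": 0,"y": 0,"z": 0,"rx": 0,"ry": 0,"rz": 0,"gripper": 0.6},
  {"x": 0,"y": 0,"z": 0,"rx": 0,"ry": 0,"rz": 0,"gripper": 0.6},
  {"x": 0,"y": 0,"z": 0,"rx": 0,"ry": 0,"rz": 0,"gripper": 0.6},
  {"x": 0,"y": 0,"z": 0,"rx": 0,"ry": 0,"rz": 0,"gripper": 0.6},
  {"x": 0,"y": 0,"z": 0,"rx": 0,"ry": 0,"rz": 0,"gripper": 0.6},
  {"x": 0,"y": 0,"z": 0,"rx": 0,"ry": 0,"rz": 0,"gripper": 0.6},
  {"x": 0,"y": 0,"z": 0,"rx": 0,"ry": 0,"rz": 0,"gripper": 0.6},
])

```text
clock: 9.15
eef_pos: [513.3, 89.9, 156.3]
tcp_rot: [-3.142, 0.0, 0.05]
contact_force: [-0.3, 1.2, -0.3]
opening: 0.8
grasp_force: 0.0
```

Emit:
servo_tool([
  {"x": 0,"y": 0,"z": 0,"rx": 0,"ry": 0,"rz": 0,"gripper": 0.6},
  {"x": 0,"y": 0,"z": 0,"rx": 0,"ry": 0,"rz": 0,"gripper": 0.6},
  {"x": 0,"y": 0,"z": 0,"rx": 0,"ry": 0,"rz": 0,"gripper": 0.6},
  {"x": 0,"y": 0,"z": 0,"rx": 0,"ry": 0,"rz": 0,"gripper": 0.6},
  {"x": 0,"y": 0,"z": 0,"rx": 0,"ry": 0,"rz": 0,"gripper": 0.6},
  {"x": 0,"y": 0,"z": 0,"rx": 0,"ry": 0,"rz": 0,"gripper": 0.6},
  {"x": 0,"y": 0,"z": 0,"rx": 0,"ry": 0,"rz": 0,"gripper": 0.6},
  {"x": 0,"y": 0,"z": 0,"rx": 0,"ry": 0,"rz": 0,"gripper": 0.6},
  {"x": 0,"y": 0,"z": 0,"rx": 0,"ry": 0,"rz": 0,"gripper": 0.6},
  {"x": 0,"y": 0,"z": 0,"rx": 0,"ry": 0,"rz": 0,"gripper": 0.6},
])

```text
clock: 10.15
eef_pos: [513.3, 89.8, 156.3]
tcp_rot: [-3.142, -0.0, 0.05]
contact_force: [0.1, 0.9, -0.0]
opening: 0.798
grasp_force: 0.0
```

Emit:
servo_tool([
  {"x": 0,"y": 0,"z": 0,"rx": 0,"ry": 0,"rz": 0,"gripper": 0.6},
  {"x": 0,"y": 0,"z": 0,"rx": 0,"ry": 0,"rz": 0,"gripper": 0.6},
  {"x": 0,"y": 0,"z": 0,"rx": 0,"ry": 0,"rz": 0,"gripper": 0.6},
  {"x": 0,"y": 0,"z": 0,"rx": 0,"ry": 0,"rz": 0,"gripper": 0.6},
  {"x": 0,"y": 0,"z": 0,"rx": 0,"ry": 0,"rz": 0,"gripper": 0.6},
  {"x": 0,"y": 0,"z": 0,"rx": 0,"ry": 0,"rz": 0,"gripper": 0.6},
  {"x": 0,"y": 0,"z": 0,"rx": 0,"ry": 0,"rz": 0,"gripper": 0.6},
  {"x": 0,"y": 0,"z": 0,"rx": 0,"ry": 0,"rz": 0,"gripper": 0.6},
  {"x": 0,"y": 0,"z": 0,"rx": 0,"ry": 0,"rz": 0,"gripper": 0.6},
  {"x": 0,"y": 0,"z": 0,"rx": 0,"ry": 0,"rz": 0,"gripper": 0.6},
])

```text
clock: 11.15
eef_pos: [513.3, 89.9, 156.3]
tcp_rot: [3.142, 0.0, 0.05]
contact_force: [-0.2, 0.4, -0.3]
opening: 0.801
grasp_force: 0.0
```

Emit:
servo_tool([
  {"x": 0,"y": 0,"z": -4,"rx": 0,"ry": 0,"rz": 0,"gripper": 0.6},
  {"x": 0,"y": 0,"z": -7,"rx": 0,"ry": 0,"rz": 0,"gripper": 0.6},
  {"x": 0,"y": 0,"z": -9,"rx": 0,"ry": 0,"rz": 0,"gripper": 0.6},
  {"x": 0,"y": 0,"z": -9,"rx": 0,"ry": 0,"rz": 0,"gripper": 0.6},
  {"x": 0,"y": 0,"z": -9,"rx": 0,"ry": 0,"rz": 0,"gripper": 0.6},
  {"x": 0,"y": 0,"z": -9,"rx": 0,"ry": 0,"rz": 0,"gripper": 0.6},
])

```text
clock: 11.75
eef_pos: [513.4, 89.9, 147.3]
tcp_rot: [-3.142, -0.0, 0.05]
contact_force: [0.4, -0.3, -0.0]
opening: 0.802
grasp_force: 0.0
```

Run:
```python
from h import *
s=r.sense();print(s['clock'],s['eef_pos'],s['tcp_rot'],s['contact_force'])
im=r.grab_frame('wrist'); c=im[150:420,140:430]
sc=r.grab_frame('scene')[200:320,180:330]
cv2.imwrite('pics/w4.png',np.hstack([cv2.resize(c,(430,400)),cv2.resize(sc,(370,296),interpolation=cv2.INTER_CUBIC) if 0 else cv2.copyMakeBorder(cv2.resize(sc,(370,296),interpolation=cv2.INTER_CUBIC),0,104,0,0,cv2.BORDER_CONSTANT)]))
```

```text
11.75 [513.37820363  89.88300272 147.32758846] [-3.14155860e+00 -6.92871714e-05  4.97911605e-02] [ 0.42188302 -0.32725193 -0.01415962]
```

View pics/w4.png

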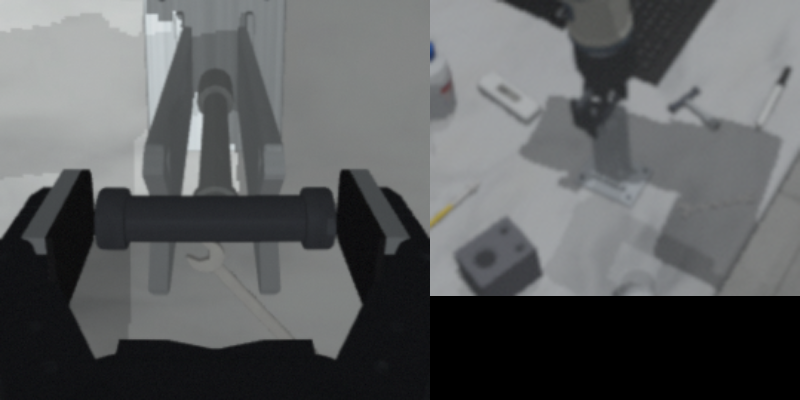

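The key hangs with its shank going down between the cheeks (socket at crop (215,85)) and its bar in the notches. I'll check plumb by projection and find the hole in the earlier wrist frame.

Run:
```python
from h import *
print(w2p('wrist',[[513.4,89.9,166],[513.4,89.9,60],[513.4,89.9,41],[520,89.9,41],[513.4,59.9,166]]))
p=dict(np.load('w3.npz')); im=cv2.imread('pics/w3.png')
q=w2p('wrist',[[563,331,80]],p)[0]; print(q)
x0,y0=max(0,int(q[0])-60),max(0,int(q[1])-50); print(x0,y0)
c=cv2.resize(im[y0:y0+110,x0:x0+130],None,fx=5,fy=5,interpolation=cv2.INTER_CUBIC)
cv2.imwrite('pics/w3b.png',c)
```

```text
[[285.05370828 296.66861563]
 [284.98568672 213.8734977 ]
 [284.97907129 205.8528292 ]
 [285.43422621 196.86341124]
 [362.66759553 299.65493316]]
[44.20197916 65.5301217 ]
0 15
```

View pics/w3b.png

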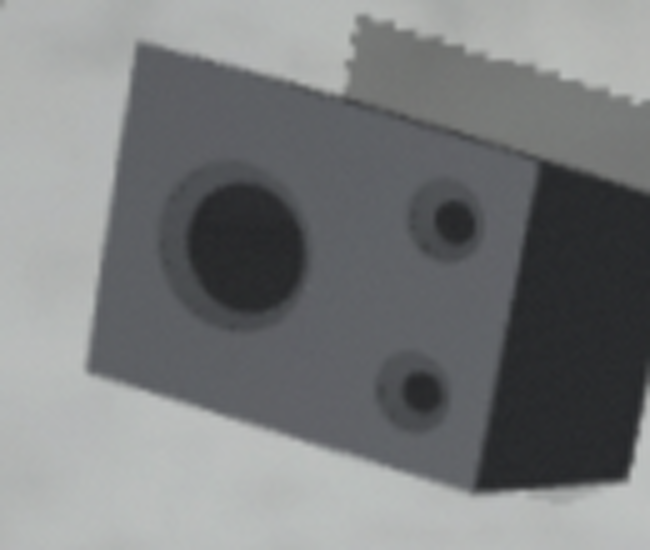

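The block crop shows the large hole's chamfer ring centred at crop (233,245), which is full-image (46.2,63.6). The socket tip's row matches a plumb hang. Regripping now.

Run:
```python
from h import *
p=dict(np.load('w3.npz'))
f=lambda u:(0+(u[0]-2)/5,15+(u[1]-2)/5)
print(p2w('wrist',[f((233,245))],80,p), p2w('wrist',[f(u) for u in((137,42),(540,163),(473,493),(88,371))],80,p).round(1))
```

```text
[[564.82506018 328.45874615  80.        ]] [[606.4 344.7  80. ]
 [578.  259.4  80. ]
 [512.3 281.6  80. ]
 [540.8 366.1  80. ]]
```

Emit:
servo_tool([
  {"x": 0,"y": 0,"z": 0,"rx": 0,"ry": 0,"rz": 0,"gripper": -0.2},
  {"x": 0,"y": 0,"z": 0,"rx": 0,"ry": 0,"rz": 0,"gripper": -0.2},
  {"x": 0,"y": 0,"z": 0,"rx": 0,"ry": 0,"rz": 0,"gripper": -0.2},
  {"x": 0,"y": 0,"z": 0,"rx": 0,"ry": 0,"rz": 0,"gripper": -0.2},
  {"x": 0,"y": 0,"z": 0,"rx": 0,"ry": 0,"rz": 0,"gripper": -0.2},
  {"x": 0,"y": 0,"z": 0,"rx": 0,"ry": 0,"rz": 0,"gripper": -0.2},
], newtons=60)

```text
clock: 12.45
eef_pos: [513.5, 89.8, 147.6]
tcp_rot: [3.142, -0.0, 0.05]
contact_force: [-1.7, -0.0, 6.2]
opening: 0.687
grasp_force: 63.4
```

Emit:
servo_tool([
  {"x": 0,"y": 0,"z": 5,"rx": 0,"ry": 0,"rz": 0,"gripper": -0.2},
  {"x": 0,"y": 0,"z": 15,"rx": 0,"ry": 0,"rz": 0,"gripper": -0.2},
  {"x": 0,"y": 0,"z": 30,"rx": 0,"ry": 0,"rz": 0,"gripper": -0.2},
  {"x": 0,"y": 0,"z": 50,"rx": 0,"ry": 0,"rz": 0,"gripper": -0.2},
  {"x": 0,"y": 0,"z": 70,"rx": 0,"ry": 0,"rz": 0,"gripper": -0.2},
  {"x": 0,"y": 0,"z": 90,"rx": 0,"ry": 0,"rz": 0,"gripper": -0.2},
  {"x": 0,"y": 0,"z": 110,"rx": 0,"ry": 0,"rz": 0,"gripper": -0.2},
  {"x": 0,"y": 0,"z": 130,"rx": 0,"ry": 0,"rz": 0,"gripper": -0.2},
  {"x": 0,"y": 0,"z": 148,"rx": 0,"ry": 0,"rz": 0,"gripper": -0.2},
  {"x": 0,"y": 0,"z": 160,"rx": 0,"ry": 0,"rz": 0,"gripper": -0.2},
])

```text
clock: 13.45
eef_pos: [513.6, 89.9, 309.2]
tcp_rot: [-3.141, -0.002, 0.05]
contact_force: [0.4, 0.4, -1.9]
opening: 0.684
grasp_force: 64.5
```

Emit:
servo_tool([
  {"x": 4,"y": 20,"z": 0,"rx": 0,"ry": 0,"rz": 0,"gripper": -0.2},
  {"x": 11,"y": 50,"z": 0,"rx": 0,"ry": 0,"rz": 0,"gripper": -0.2},
  {"x": 18,"y": 85,"z": 0,"rx": 0,"ry": 0,"rz": 0,"gripper": -0.2},
  {"x": 26,"y": 120,"z": 0,"rx": 0,"ry": 0,"rz": 0,"gripper": -0.2},
  {"x": 33,"y": 155,"z": 0,"rx": 0,"ry": 0,"rz": 0,"gripper": -0.2},
  {"x": 40,"y": 190,"z": 0,"rx": 0,"ry": 0,"rz": 0,"gripper": -0.2},
  {"x": 46,"y": 216,"z": 0,"rx": 0,"ry": 0,"rz": 0,"gripper": -0.2},
  {"x": 50,"y": 232,"z": -15,"rx": 0,"ry": 0,"rz": 0,"gripper": -0.2},
  {"x": 51,"y": 239,"z": -40,"rx": 0,"ry": 0,"rz": 0,"gripper": -0.2},
  {"x": 51,"y": 239,"z": -65,"rx": 0,"ry": 0,"rz": 0,"gripper": -0.2},
])

```text
clock: 14.45
eef_pos: [564.0, 329.5, 240.4]
tcp_rot: [3.141, 0.0, 0.051]
contact_force: [-0.7, -1.4, -2.2]
opening: 0.687
grasp_force: 64.7
```

Emit:
servo_tool([
  {"x": 0,"y": 0,"z": -15,"rx": 0,"ry": 0,"rz": 0,"gripper": -0.2},
  {"x": 0,"y": 0,"z": -30,"rx": 0,"ry": 0,"rz": 0,"gripper": -0.2},
  {"x": 0,"y": 0,"z": -36,"rx": 0,"ry": 0,"rz": 0,"gripper": -0.2},
  {"x": 0,"y": 0,"z": -36,"rx": 0,"ry": 0,"rz": 0,"gripper": -0.2},
  {"x": 0,"y": 0,"z": -36,"rx": 0,"ry": 0,"rz": 0,"gripper": -0.2},
  {"x": 0,"y": 0,"z": -36,"rx": 0,"ry": 0,"rz": 0,"gripper": -0.2},
])

```text
clock: 15.05
eef_pos: [564.9, 329.1, 207.5]
tcp_rot: [-3.141, -0.002, 0.05]
contact_force: [-0.5, -1.0, -1.7]
opening: 0.688
grasp_force: 64.7
```

Run:
```python
from h import *
s=r.sense();print(s['clock'],s['eef_pos'],s['tcp_rot'],s['contact_force'])
p=r.camera_params('wrist')
im=r.grab_frame('wrist'); cv2.imwrite('pics/w5full.png',im)
for d in r.recognise('block_hole0','wrist'): print(d)
e=s['eef_pos']
print(w2p('wrist',[e+[0,0,18.5],e+[0,0,18.5-125],[564.8,328.5,80],[563.3,330.5,80]],p))
c=im[130:330,185:385]
cv2.imwrite('pics/w5.png',cv2.resize(c,(600,600),interpolation=cv2.INTER_CUBIC))
np.savez('w5.npz',**{k:np.array(v) for k,v in p.items() if k in('mtx','D','eye','orientation')})
```

```text
15.05 [564.92579767 329.10337321 207.49191426] [-3.14071695e+00 -1.67782353e-03  4.96575357e-02] [-0.49496574 -0.96270715 -1.74480593]
{'box': [234.4, 132.8, 144.3, 132.7], 'conf': 0.7}
[[285.03865053 296.50483642]
 [285.11771296 206.04003379]
 [285.90401532 198.62007384]
 [283.20055126 200.38738706]]
```

View pics/w5.png

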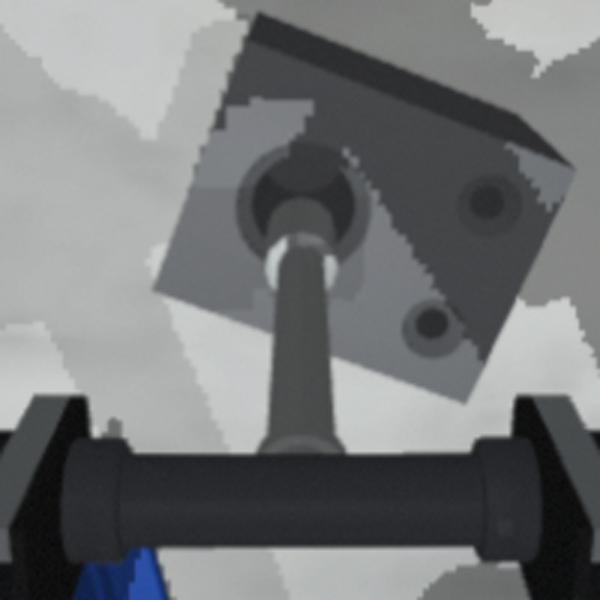

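The ring's centre at crop (303,207), full (286,199), matches the estimate, and the socket hangs plumb over the hole. Lowering.

Emit:
servo_tool([
  {"x": 0,"y": 0,"z": -8,"rx": 0,"ry": 0,"rz": 0,"gripper": -0.2},
  {"x": 0,"y": 0,"z": -16,"rx": 0,"ry": 0,"rz": 0,"gripper": -0.2},
  {"x": 0,"y": 0,"z": -24,"rx": 0,"ry": 0,"rz": 0,"gripper": -0.2},
  {"x": 0,"y": 0,"z": -32,"rx": 0,"ry": 0,"rz": 0,"gripper": -0.2},
  {"x": 0,"y": 0,"z": -40,"rx": 0,"ry": 0,"rz": 0,"gripper": -0.2},
  {"x": 0,"y": 0,"z": -40,"rx": 0,"ry": 0,"rz": 0,"gripper": -0.2},
])

```text
clock: 15.75
eef_pos: [563.5, 328.4, 164.5]
tcp_rot: [3.14, 0.002, 0.05]
contact_force: [0.1, -0.3, -1.1]
opening: 0.686
grasp_force: 64.7
```

Emit:
servo_tool([
  {"x": 0,"y": 0,"z": -8,"rx": 0,"ry": 0,"rz": 0,"gripper": -0.2},
  {"x": 0,"y": 0,"z": -16,"rx": 0,"ry": 0,"rz": 0,"gripper": -0.2},
  {"x": 0,"y": 0,"z": -24,"rx": 0,"ry": 0,"rz": 0,"gripper": -0.2},
  {"x": 0,"y": 0,"z": -32,"rx": 0,"ry": 0,"rz": 0,"gripper": -0.2},
  {"x": 0,"y": 0,"z": -39,"rx": 0,"ry": 0,"rz": 0,"gripper": -0.2},
  {"x": 0,"y": 0,"z": -44,"rx": 0,"ry": 0,"rz": 0,"gripper": -0.2},
  {"x": 0,"y": 0,"z": -47,"rx": 0,"ry": 0,"rz": 0,"gripper": -0.2},
  {"x": 0,"y": 0,"z": -47,"rx": 0,"ry": 0,"rz": 0,"gripper": -0.2},
  {"x": 0,"y": 0,"z": -47,"rx": 0,"ry": 0,"rz": 0,"gripper": -0.2},
])

```text
clock: 16.65
eef_pos: [564.5, 329.0, 119.5]
tcp_rot: [-3.141, -0.0, 0.05]
contact_force: [-0.4, 0.7, -0.3]
opening: 0.687
grasp_force: 64.8
```

Emit:
servo_tool([
  {"x": 0,"y": 0,"z": -1,"rx": 0,"ry": 0,"rz": 0,"gripper": -0.2},
  {"x": 0,"y": 0,"z": -2,"rx": 0,"ry": 0,"rz": 0,"gripper": -0.2},
  {"x": 0,"y": 0,"z": -2,"rx": 0,"ry": 0,"rz": 0,"gripper": -0.2},
  {"x": 0,"y": 0,"z": -2,"rx": 0,"ry": 0,"rz": 0,"gripper": -0.2},
])

```text
clock: 17.05
eef_pos: [564.3, 328.9, 117.3]
tcp_rot: [-3.142, -0.0, 0.05]
contact_force: [-0.4, 0.2, -1.7]
opening: 0.685
grasp_force: 64.8
```

Emit:
servo_tool([
  {"x": 0,"y": 0,"z": -1,"rx": 0,"ry": 0,"rz": 0,"gripper": 0.4},
  {"x": 0,"y": 0,"z": -1,"rx": 0,"ry": 0,"rz": 0,"gripper": 0.5},
  {"x": 0,"y": 0,"z": -1,"rx": 0,"ry": 0,"rz": 0,"gripper": 0.7},
  {"x": 0,"y": 0,"z": -1,"rx": 0,"ry": 0,"rz": 0,"gripper": 0.9},
  {"x": 0,"y": 0,"z": -1,"rx": 0,"ry": 0,"rz": 0,"gripper": 1},
  {"x": 0,"y": 0,"z": -1,"rx": 0,"ry": 0,"rz": 0,"gripper": 1},
  {"x": 0,"y": 0,"z": -1,"rx": 0,"ry": 0,"rz": 0,"gripper": 1},
])

```text
clock: 17.75
eef_pos: [564.3, 328.9, 116.3]
tcp_rot: [-3.142, -0.0, 0.05]
contact_force: [-0.6, 0.2, 0.0]
opening: 0.999
grasp_force: 0.0
```

Emit:
servo_tool([
  {"x": 0,"y": 0,"z": 10,"rx": 0,"ry": 0,"rz": 0,"gripper": 1},
  {"x": 0,"y": 0,"z": 25,"rx": 0,"ry": 0,"rz": 0,"gripper": 1},
  {"x": 0,"y": 0,"z": 50,"rx": 0,"ry": 0,"rz": 0,"gripper": 1},
  {"x": 0,"y": 0,"z": 80,"rx": 0,"ry": 0,"rz": 0,"gripper": 1},
  {"x": 0,"y": 0,"z": 110,"rx": 0,"ry": 0,"rz": 0,"gripper": 1},
  {"x": 0,"y": 0,"z": 140,"rx": 0,"ry": 0,"rz": 0,"gripper": 1},
  {"x": 0,"y": 0,"z": 160,"rx": 0,"ry": 0,"rz": 0,"gripper": 1},
  {"x": 0,"y": 0,"z": 160,"rx": 0,"ry": 0,"rz": 0,"gripper": 1},
  {"x": 0,"y": 0,"z": 160,"rx": 0,"ry": 0,"rz": 0,"gripper": 1},
])

```text
clock: 18.65
eef_pos: [564.4, 328.9, 277.3]
tcp_rot: [-3.141, -0.001, 0.05]
contact_force: [-1.4, -0.3, -0.6]
opening: 0.999
grasp_force: 0.0
```

Run:
```python
from h import *
s=r.sense();print(s['clock'],s['eef_pos'],s['contact_force'])
im=r.grab_frame('wrist'); cv2.imwrite('pics/w6.png',im)
for d in r.recognise('long_key_bar','wrist'): print(d)
q=w2p('wrist',[[564.5,329,135],[563,359,135],[566,299,135]]);print(q)
g=cv2.cvtColor(im,cv2.COLOR_BGR2GRAY)
x,y=q[0].astype(int)
m=(g[y-40:y+40,x-70:x+70]<55).astype(np.uint8)
for row in m[::3,::2]: print(''.join('.#'[v] for v in row))
```

```text
18.65 [564.38760943 328.92312374 277.26587778] [-1.41513102 -0.27903401 -0.63344189]
{'box': [243.8, 166.0, 83.0, 40.2], 'conf': 0.97}
[[284.32809908 192.77641429]
 [246.72216056 192.84948829]
 [321.93430271 192.73119652]]
....................................................########..........
........................................................#######.......
...........................................................########...
...............................................................#####..
................................##...###...........................###
..............................##........###...........................
.............................###........##............................
..............................##........##.................#####......
.............................####.......###...............#######.....
.............................####......####...............#######.....
.............................####......####................###..#.....
...................###........###......###........####................
...................######
[... 339 characters left out ...]
.............................................................
......................................................................
....................................................###...............
....................................................####..............
.....................................................##...............
......................................................................
......................................................................
......................................................................
......................................................................
......................................................................
```

The bar is where an upright, seated key should show it: box 244–327 × 166–206, against a predicted 247–322 around row 193. The gripper is clear, so I'm handing in.

```bash
python3 -c "
from rig import r
print(r.sign_off())"
```

```text
the job is handed in; nothing more can be done
None
```

The long key now stands socket-down in the block's large hole, hung plumb in the yoke on the way, with the shorter key left untouched; the job was handed in at about 19 s of the 59 s limit.

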